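# Refit the stage plate of a stereo microscope

## Robot

A 7-joint arm with a two-finger parallel gripper is mounted at the origin on the work surface. World frame = base frame: x ahead of the robot, y to its left, z up, the work surface at z = 0. Lengths are in m, angles in degrees, forces in N, time in s.
With the tool pointing down it reaches from about 0.425 to 0.875 m from the base axis. Payload 8.4 kg.
Tool frame: the origin (TCP) lies midway between the tips of the shut fingers; the grasp point (between the pads) lies arm.grip_depth behind it (arm.grip_depth is the distance from the TCP to the grasp point, in m); y points along the fingers, z is the direction in which the jaws open and shut, and the axes are right-handed (so a half turn about y gives the same grasp; the last joint's range is limited). The gripper opens to 87 mm and grips with 3 to 60 N. Pads are 19 mm wide; open, the fingers measure 117 mm over their backs; the gripper's body (75 mm by 190 mm) begins 51 mm behind the grasp point.
Start: joints at [-78.965, 19.091, 2.286, 83.961, -0.768, 76.965, -3.352], TCP at [0.187, 0.622, 0.202] pointing down, gripper open.
Joint ranges: [-147.57, 147.57], [-21.85, 119.76], [-74.77, 79.35], [14.55, 137.4], [-85.83, 265.84], [4.83, 119.75], [-152.11, 152.11]. Speed limits (degrees/s): [127.2, 127.2, 159.86, 159.86, 180, 180, 180].

## Interface

Orientations are given as [roll, pitch, yaw] about the fixed x, y, z axes, in that order (R = Rz(yaw) Ry(pitch) Rx(roll)).
In Python, from plant import telemetry, eyes, workorder, arm gives the robot as it stands.
- The arm moves only by the shell command python3 -m crank 'ROWS' [FORCE]. ROWS is JSON, a list of rows, each a list of 7 numbers: the turn, a rotation vector about the world's x, y, z in rad, then the shift along the world's x, y, z in mm, then the gripper command: -1 is fully open, 1 is shut, values between are in proportion. A call has 1 to 10 rows; each row shifts and turns the commanded pose from where the row before left it; what a row does not reach is not made up. A row lasts 1/8 s, in which the tool goes at most 62.5 mm and 10.7 degrees, less where a joint would pass 70% of its speed; a pose out of reach is approached as far as the arm can. A call is refused whole if a number of a shift passes 62.5 or a number of a turn 0.188, either way. A call with a gripper value outside its range is refused whole. The fingers move at their own pace and stop on an object; FORCE is the grip in N (left out, the last holds). Time passes only in rows, so rows that do not move let the fingers close. It gives the time, the measured TCP pose, the force and the opening at its end, in the units of the state.
- telemetry.get_obs(): the state, without advancing time (a new reading comes with each control period).
- eyes.snapshot(name): name is "side" or "top"; returns a dict with "pixels" (384x512x3 uint8, red, green, blue), "fx", "fy", "cx", "cy" (pixels), "rvec" (rotation vector, rad) and "tvec" (3), from world to camera coordinates, as OpenCV has them. Camera axes: x right, y down, z forward; pixel columns grow to the right and rows downward; lengths in m; the calibration is good to about 2 mm. A picture is of the moment at which its call begins. There is no depth.
- workorder.close_job(): hands the job in, once; it reports no verdict.
The state is a dict: "clock": time; "joint_positions": joint angles; "qvel": joint speeds; "tau": joint torques, N m; "position": TCP position; "tcp_rot": TCP orientation; "ft_force": force on the tool from outside, world axes, zero at the start; "moment": the same for the moment, N m; "grip_width": opening from 0.0 (shut) to 1.0 (fully open).
Only numpy, scipy, OpenCV 4.12 (cv2) and the standard library are available. Lean on these libraries where they do the work, as an engineer would, in place of code of your own. Each camera call takes 0.05 s, during which the arm holds its last target.

## Task

The round white stage plate of the stereo microscope has been left lying loose on the microscope's base. Push it with your fingertips across the base, without picking it up, until it drops fully home in its round recess and lies flush; then swing the steel stage clip in with a fingertip so that its tip lies over the plate, well in towards the middle. Disturb nothing else and finish with your hand clear.

Things in the scene. Friction and masses are not known exactly. Their poses are not given: they have to be found in the camera images.
- plate: plain white round stage plate, 60 mm in diameter, 6 mm thick, 30 g, loose and lying flat on the microscope base. Origin: centre of its underside; z up. On the base its underside is 45 mm above the bench; home in the recess it is 39 mm above the bench and its top is flush with the base's top.
- stand: stereo microscope stand, fixed: a flat rectangular base, grey top 45 mm above the bench. Origin: at bench level under the recess's centre; z up; its own +x points to the column, its -x to the front edge, near which the loose plate lies. The base reaches from x -105 to +205 mm and 95 mm to each side (y), its white foot 5 mm further.
- column (a point): foot of the steel column, on the base's top at x +170 mm, y 0 of the stand: 29 mm thick, its flange 56 mm, top 335 mm above the bench. The microscope head is swung away behind it: head and focus block lie beyond x +145 mm, 140 mm and more above the bench.
- recess (a point): centre of the mouth of the round recess in the base's top (45 mm above the bench): 63 mm in diameter, 6 mm deep, flat floor, plain sharp rim level with the base's top. A plate pushed to within about 9 mm of the centre starts to tip in; it drops when its centre is within about 1.5 mm of the recess's centre.
- clip (a joint): angle of the steel stage clip about its upright pivot, rad. 0: its strip points from the pivot to the centre of the recess. Grows clockwise seen from above as the clip swings out on the column's side; range -0.7 to 3.0, starts at 1.9 to 2.7. Stays where it is left; about 0.4 N at the tip moves it; no spring, no stop at 0.
- clip_pivot (a point): the clip's pivot, at the height of the base's top; in the stand's frame x +15 mm, y -50 mm (52 mm from the recess's centre). A round steel thumb screw, 13 mm across and 13 mm high, stands on it.
- clip_tip (a point): free end of the clip, a steel strip 10 mm wide, 2 mm thick, reaching 58 mm out from the pivot. Its underside is 6.5 mm above the base's top for the first 40 mm, dips to 3 mm at 51 mm and curls up to 9 mm here. It passes over the plate once that is home, without touching; a plate lying on top of the base would be struck by it.
- dish: small clear Petri dish with lid, 37 mm across, 10 mm high, standing on the microscope base behind the recess; leave it alone. Origin: middle of its underside.
- forceps: steel forceps, 120 mm long, lying on the bench in front of the microscope base; leave them alone. Origin: middle of its underside.
- pipette: white single-channel pipette, 245 mm long, lying on the bench; leave it alone. Origin: middle of its underside.
- marker: marker pen, 135 mm long, lying on the bench; leave it alone. Origin: middle of its underside.
- tube: screw-cap tube, 35 mm across the cap, 114 mm tall, standing on the bench; leave it alone. Origin: middle of its underside.
- slidebox: grey slide box, 100 x 87 x 38 mm, on the bench; leave it alone. Origin: middle of its underside.
- bottle: clear bottle, 68 mm across, 170 mm tall, on the bench; leave it alone. Origin: middle of its underside.
- tipbox: blue box of pipette tips, 85 x 122 x 91 mm, on the bench; leave it alone. Origin: middle of its underside.
There are look-alikes about, which are no part of the job. Of the things shaped like the plate, the white one is meant.

How it is judged (in metres and radians):
On the way, in this order (a step that is already met when the one before it is completed fails the run):
1. the plate has dropped fully home into its recess, the clip still swung out (horizontal distance between plate and recess below 0.003 m and z of plate in the frame of stand below 0.0405 m and angle between plate's own z axis and vertical below 0.04 rad and value of joint clip above 1.2 rad), for 0.2 s.
2. the clip is swung in, its tip over the plate (horizontal distance between clip_tip and plate below 0.025 m), for 0.2 s.
At the end, for the whole second after the job is handed in: The plate lies home in the recess (centre within 3 mm of the recess's centre seen from above, underside no more than 1.5 mm above the recess's floor, tilt under 0.04 rad), the clip's tip is within 25 mm of the plate's centre seen from above, and both are at rest (horizontal distance between plate and recess below 0.003 m and z of plate in the frame of stand below 0.0405 m and angle between plate's own z axis and vertical below 0.04 rad and horizontal distance between clip_tip and plate below 0.025 m and linear speed of plate below 0.01 m/s and velocity of joint clip between -0.05 and 0.05 rad/s); the robot touches nothing.
It fails at once if the plate is lifted off the base (underside more than 7 mm above the base's top at its centre) or stood on edge (tilt above 0.5 rad) (height (world z) of plate above 0.052 m or angle between plate's own z axis and vertical above 0.5 rad).
It fails at once if the plate is pushed off the base (height (world z) of plate below 0.03 m).
It fails at once if any of the things to be left alone (dish, forceps, pipette, marker, tube, slide box, bottle, tip box) is moved more than 20 mm or tipped over (distance of any of dish, forceps, pipette, marker, tube, slidebox, bottle, tipbox from where it was at the start of the episode above 0.02 m or angle between any of dish, forceps, pipette, marker, tube, slidebox, bottle, tipbox's own z axis and vertical above 0.5 rad).
It also fails if it takes over 51 s, if anything falls off the work surface, if the arm or the gripper's body presses on something with over 40 N, if the wrist force passes 120 N, or if a joint passes its speed limit or range.

## Working session

There is one attempt and no reset: what is moved stays moved. The work goes in short steps, Python scripts to look and compute and a shell command to move; the robot and the scene stay as the last step left them, time stands still between calls to the robot, and variables do not carry over. Pictures are saved under pics/ and viewed, and the job is handed in when it is done.

```bash
mkdir -p pics; ls; python3 - <<'E'
from plant import telemetry, eyes, arm
import cv2, numpy as np
print(telemetry.get_obs(), arm.grip_depth)
for n in ("side","top"):
    s=eyes.snapshot(n); cv2.imwrite(f"pics/{n}0.png",s["pixels"][:,:,::-1])
    R,_=cv2.Rodrigues(np.array(s["rvec"])); print(n,s["fx"],s["fy"],s["cx"],s["cy"],(-R.T@np.array(s["tvec"]).ravel()).round(3),R.round(3).tolist())
E
```

```text
pics
{'clock': 0.0, 'joint_positions': array([-78.96566792,  19.13140764,   2.28417065,  84.01208701,
        -0.76774302,  76.96611341,  -3.35177132]), 'qvel': array([ 0.02237031,  0.02256317,  0.05252781,  0.0266623 ,  0.05023224,
       -0.02442663,  0.04059166]), 'tau': array([-2.46153986e-04, -6.56342053e+01,  1.33526120e+00, -4.03800237e+01,
       -5.97881922e-02,  4.45736060e-02,  2.39860792e-04]), 'position': array([0.18685897, 0.62202186, 0.20065439]), 'tcp_rot': array([-9.00941653e+01, -6.26759955e-03, -1.67186248e+01]), 'ft_force': array([-0.1791405,  0.3095432,  0.6039219]), 'moment': array([ 0.00395168,  0.02874645, -0.00553692]), 'grip_width': 0.9977481324995365} 0.0187
side 361.18293727294775 361.18293727294775 254.2617555874266 190.18973406723433 [ 0.042 -0.602  0.704] [[0.788, -0.616, -0.015], [-0.41, -0.506, -0.759], [0.46, 0.604, -0.651]]
top 405.75996083255586 405.75996083255586 256.1603944866418 187.20802167187713 [0.444 0.02  1.141] [[0.011, -1.0, 0.022], [-0.996, -0.012, -0.084], [0.084, -0.021, -0.996]]
```

View pics/side0.png

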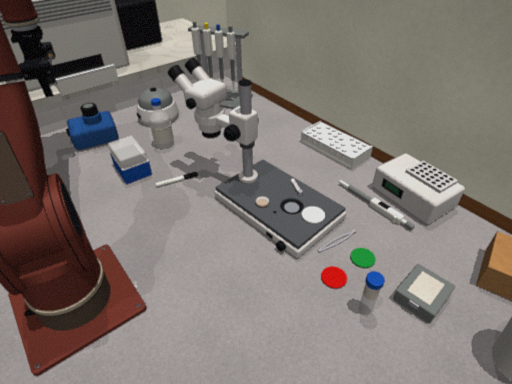

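View pics/top0.png

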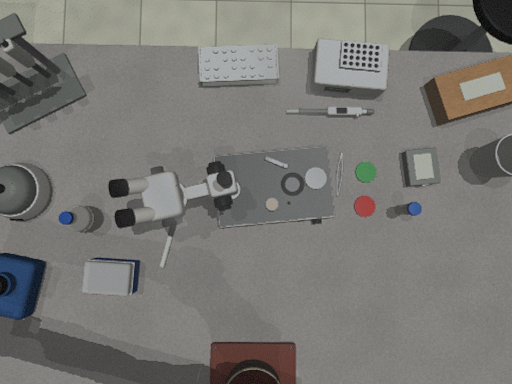

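```bash
python3 - <<'E'
import cv2
a=cv2.imread("pics/top0.png")[135:240,195:355]; cv2.imwrite("pics/topz0.png",cv2.resize(a,None,fx=5,fy=5,interpolation=cv2.INTER_CUBIC))
a=cv2.imread("pics/side0.png")[150:260,205:365]; cv2.imwrite("pics/sidez0.png",cv2.resize(a,None,fx=5,fy=5,interpolation=cv2.INTER_CUBIC))
E
```

```text
(no output)
```

View pics/topz0.png

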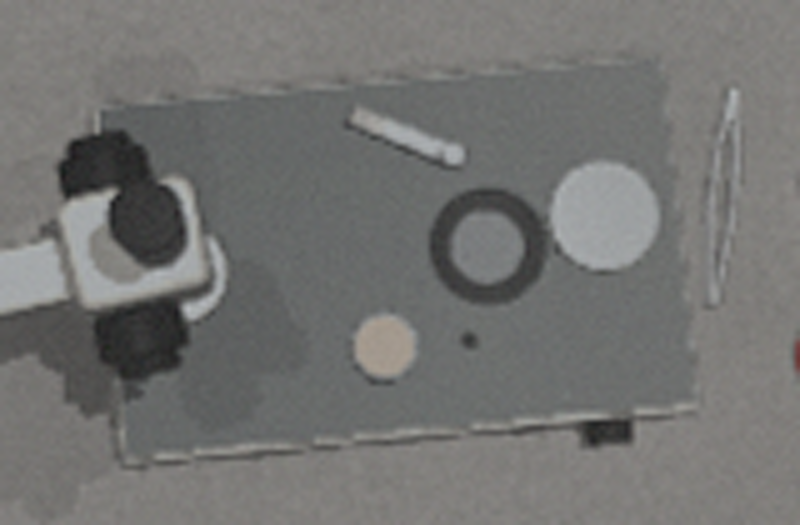

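View pics/sidez0.png

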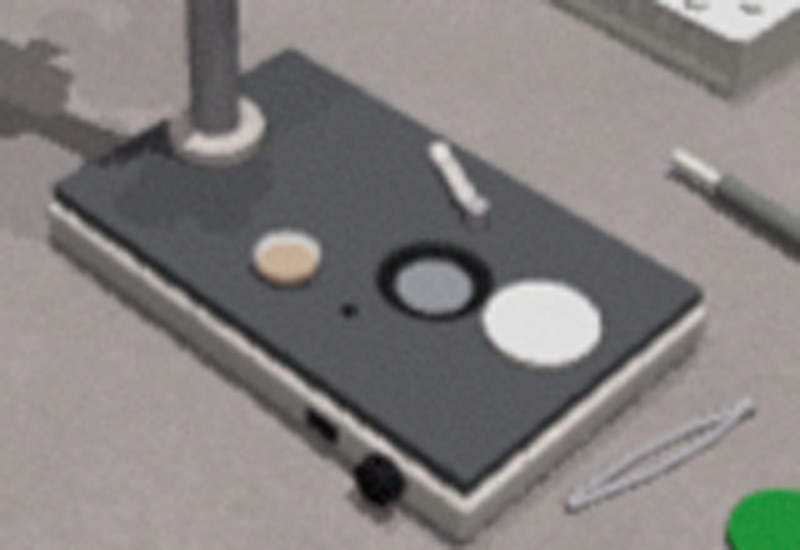

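```bash
cat > h.py <<'E'
from plant import telemetry, eyes
import cv2, numpy as np
def cast(s,uv,z):
    R,_=cv2.Rodrigues(np.array(s["rvec"],float)); t=np.array(s["tvec"],float).ravel()
    uv=np.atleast_2d(uv).astype(float); c=-R.T@t
    d=np.c_[(uv[:,0]-s["cx"])/s["fx"],(uv[:,1]-s["cy"])/s["fy"],np.ones(len(uv))]@R
    return c+d*((z-c[2])/d[:,2])[:,None]
def proj(s,p):
    return cv2.projectPoints(np.atleast_2d(p).astype(float),np.array(s["rvec"],float),np.array(s["tvec"],float),np.array([[s["fx"],0,s["cx"]],[0,s["fy"],s["cy"]],[0,0,1.]]),None)[0].reshape(-1,2)
def circ(P):
    A=np.c_[2*P[:,:2],np.ones(len(P))]; b=(P[:,:2]**2).sum(1); x=np.linalg.lstsq(A,b,rcond=None)[0]
    return x[:2],np.sqrt(x[2]+x[0]**2+x[1]**2)
def blob(s,mask,near,k=4):
    """subpixel contour of mask comp nearest 'near' (upsampled k)"""
    cs,_=cv2.findContours(mask.astype(np.uint8),cv2.RETR_EXTERNAL,cv2.CHAIN_APPROX_NONE)
    best=None
    for c in cs:
        if cv2.contourArea(c)<30*k*k/4: continue
        m=c[:,0].mean(0)/k
        d=np.hypot(*(m-near))
        if best is None or d<best[0]: best=(d,c[:,0])
    return (best[1]+.5)/k-.5
def up(s,k=4):
    return cv2.resize(s["pixels"],None,fx=k,fy=k,interpolation=cv2.INTER_CUBIC)
E
python3 - <<'E'
from h import *
T=eyes.snapshot("top"); S=eyes.snapshot("side")
for n,s,pn,rn in (("top",T,(316,178),(292.6,184)),("side",S,(313.5,214),(292,207))):
    g=cv2.cvtColor(up(s),cv2.COLOR_RGB2GRAY)
    print(n,g[int(pn[1]*4),int(pn[0]*4)], [int(g[int(rn[1]*4),int((rn[0]+i)*4)]) for i in range(-18,1,2)])
    thr=(int(g[int(pn[1]*4),int(pn[0]*4)])+105)//2 if n=="top" else (int(g[int(pn[1]*4),int(pn[0]*4)])+85)//2
    c=blob(s,g>thr,pn); P=cast(s,c,.051); print("plate",*circ(P),len(c))
    for thr in (75,85) if n=="top" else (35,45,55):
        m=(g<thr)
        try:
            c=blob(s,m,rn); P=cast(s,c,.045); print("recess",thr,*circ(P),len(c),np.ptp(P,axis=0))
        except Exception as e: print(e)
E
```

```text
top 159 [108, 106, 104, 94, 60, 75, 126, 126, 123, 123]
plate [ 0.56477924 -0.16359731] 0.029163998035669315 246
recess 75 [ 0.54786213 -0.10086295] 0.030708371887496942 262 [0.06088174 0.0626664  0.        ]
recess 85 [ 0.54779201 -0.101015  ] 0.03158560980288918 268 [0.06286739 0.06470695 0.        ]
side 222 [88, 90, 91, 66, 26, 80, 155, 149, 149, 148]
plate [ 0.56350496 -0.16535065] 0.030029710837375052 229
recess 35 [ 0.54492858 -0.10436885] 0.025917853895118297 280 [0.05574843 0.05610989 0.        ]
recess 45 [ 0.54515818 -0.10401633] 0.026430757214949592 326 [0.05809184 0.05876253 0.        ]
recess 55 [ 0.54578862 -0.10334431] 0.029751278632700058 221 [0.05997275 0.06094267 0.        ]
```

```bash
python3 - <<'E'
from h import *
T=eyes.snapshot("top"); S=eyes.snapshot("side")
z=lambda p:(p[0]/5+195-.4,p[1]/5+135-.4)
zs=lambda p:(p[0]/5+205-.4,p[1]/5+150-.4)
for n,p,q,h in (("edge farside",(110,103),(640,63),.045),("edge near",(135,460),(690,408),.045)):
    a,b=cast(T,[z(p),z(q)],h); d=a-b; print(n,a,b,np.degrees(np.arctan2(d[1],d[0])))
for n,t,s,h in (("pivot",(455,155),(478,207),.058),("tip",(355,115),(438,150),.054),("dish",(385,347),(286,255),.05),("forceps ends",(733,92),(748,408),.003),("f2",(713,300),(572,500),.003)):
    print(n,cast(T,z(t),h)[0],cast(S,zs(s),h)[0])
print(proj(S,[0.535,0.068,.335]))
print("column foot side",cast(S,zs((217,135)),.05))
E
```

```text
edge farside [0.62310253 0.10537328 0.045     ] [ 0.64940309 -0.18445892  0.045     ] 95.18505273586028
edge near [0.42973292 0.08835063 0.045     ] [ 0.46082519 -0.21100169  0.045     ] 95.92977226441883
pivot [ 0.59530403 -0.08176054  0.058     ] [ 0.59435442 -0.08486712  0.058     ]
tip [ 0.61695266 -0.02780894  0.054     ] [ 0.61452581 -0.03107031  0.054     ]
dish [ 0.49171728 -0.04522902  0.05      ] [ 0.49381375 -0.04240695  0.05      ]
forceps ends [ 0.64133197 -0.24542913  0.003     ] [ 0.6395479  -0.24677661  0.003     ]
f2 [ 0.52244326 -0.23322976  0.003     ] [ 0.52306408 -0.23294588  0.003     ]
[[246.20484347  81.97930031]]
column foot side [[0.52781588 0.06355019 0.05      ]]
```

```bash
python3 -m crank '[[0,0,-0.18,0,0,60,0.17],[0,0,-0.18,0,0,60,0.17],[0,0,-0.18,0,-10,60,0.17],[0,0,-0.18,10,-20,50,0.17]]' 20
```

```text
clock: 0.8
position: [0.196, 0.5926, 0.4337]
tcp_rot: [-90.0, 0.1, -58.2]
ft_force: [1.2, 0.6, -0.3]
grip_width: 0.63
```

```bash
python3 -m crank '[[0,0,-0.143,30,-48,0,0.17],[0,0,-0.143,30,-48,0,0.17],[0,0,0,30,-48,0,0.17],[0,0,0,30,-48,0,0.17],[0,0,0,30,-48,0,0.17],[0,0,0,30,-48,0,0.17],[0,0,0,30,-48,0,0.17],[0,0,0,30,-48,0,0.17],[0,0,0,18,-52,0,0.17],[0,0,0,18,-52,0,0.17]]'
```

```text
clock: 2.05
position: [0.4734, 0.1026, 0.4316]
tcp_rot: [-90.0, 0.0, -74.4]
ft_force: [0.5, 1.2, -0.5]
grip_width: 0.414
```

```bash
python3 -m crank '[[0,0,0,17,-52,0,0.17],[0,0,0,17,-52,0,0.17],[0,0,0,17,-52,0,0.17],[0,0,0,17,-51,-10,0.17],[0,0,0,15,-51,-50,0.17],[0,0,0,15,-49,-50,0.17],[0,0,0,0,0,-60,0.17],[0,0,0,0,0,-60,0.17],[0,0,0,0,0,-30,0.17],[0,0,0,0,0,0,0.17]]'; python3 - <<'E'
from h import *
T=eyes.snapshot("top"); S=eyes.snapshot("side")
cv2.imwrite("pics/t1.png",cv2.resize(T["pixels"][135:240,195:355,::-1],None,fx=5,fy=5,interpolation=2))
cv2.imwrite("pics/s1.png",cv2.resize(S["pixels"][130:280,205:400,::-1],None,fx=4,fy=4,interpolation=2))
E
```

```text
clock: 3.3
position: [0.5656, -0.1883, 0.1833]
tcp_rot: [-90.2, 0.1, -74.4]
ft_force: [-0.9, 0.1, 0.3]
grip_width: 0.415
```

View pics/t1.png

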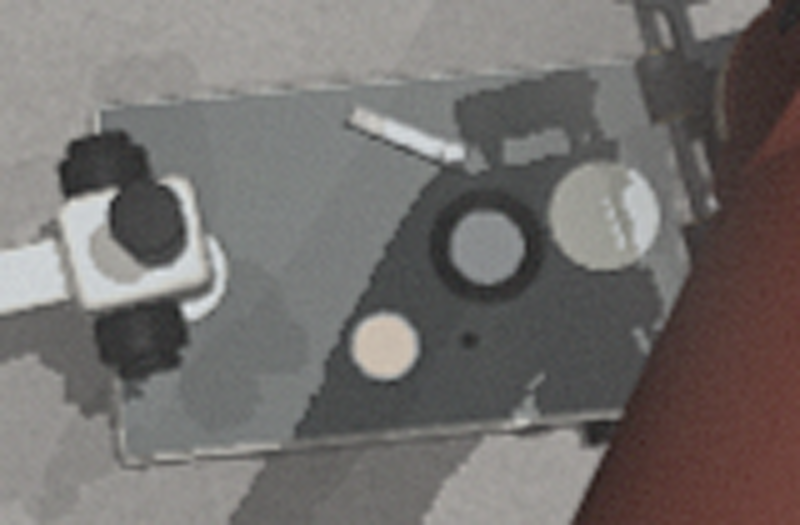

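View pics/s1.png

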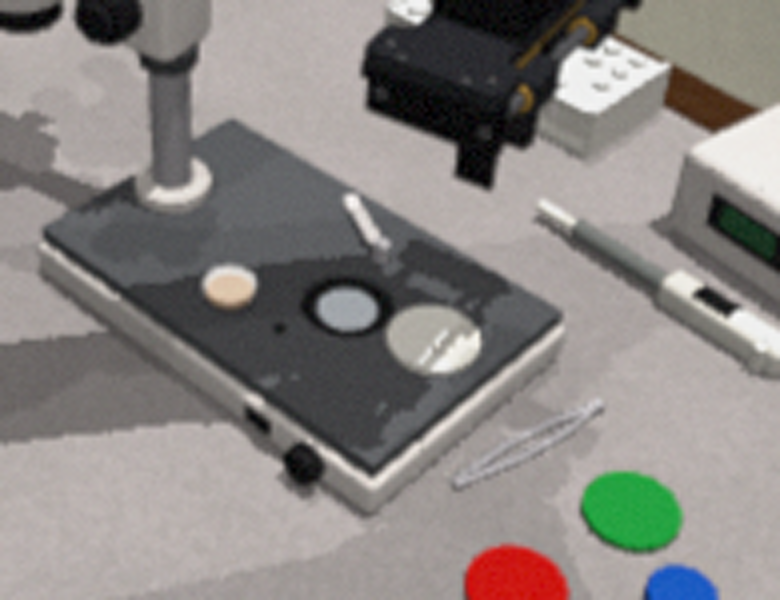

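```bash
python3 -m crank '[[0,0,0,11,-20,-20,0.17],[0,0,0,0,0,-40,0.17],[0,0,0,0,0,-30,0.17],[0,0,0,0,0,-20,0.17],[0,0,0,0,0,0,0.17]]'
```

```text
clock: 4.03
position: [0.5781, -0.2088, 0.0752]
tcp_rot: [-90.0, 0.0, -74.3]
ft_force: [-0.5, 1.0, -0.9]
grip_width: 0.413
```

```bash
python3 -m crank '[[0,0,0,0,0,-15,0.17],[0,0,0,0,0,-10,0.17],[0,0,0,0,0,-2,0.17],[0,0,0,0,0,0,0.17]]'; python3 - <<'E'
from h import *
T=eyes.snapshot("top"); S=eyes.snapshot("side")
cv2.imwrite("pics/t2.png",cv2.resize(T["pixels"][135:240,195:355,::-1],None,fx=5,fy=5,interpolation=2))
cv2.imwrite("pics/s2.png",cv2.resize(S["pixels"][130:280,205:400,::-1],None,fx=4,fy=4,interpolation=2))
E
```

```text
clock: 4.53
position: [0.5779, -0.209, 0.0481]
tcp_rot: [-90.0, -0.0, -74.4]
ft_force: [0.1, -0.3, -1.3]
grip_width: 0.417
```

View pics/t2.png

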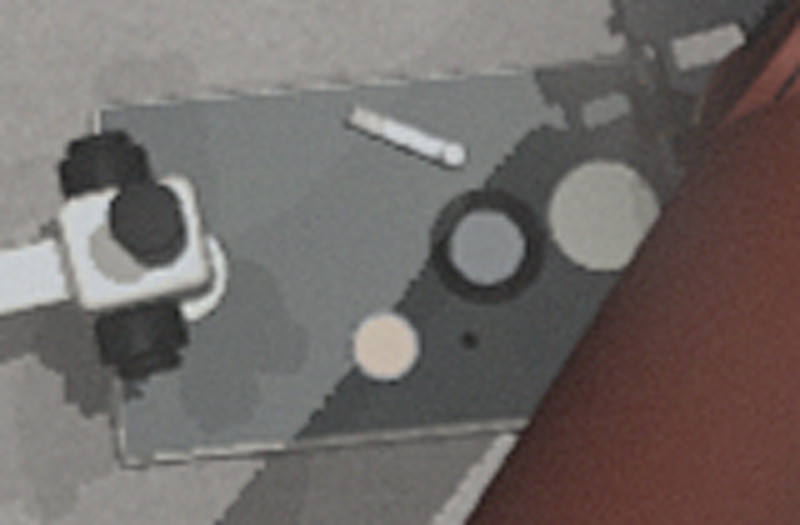

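View pics/s2.png

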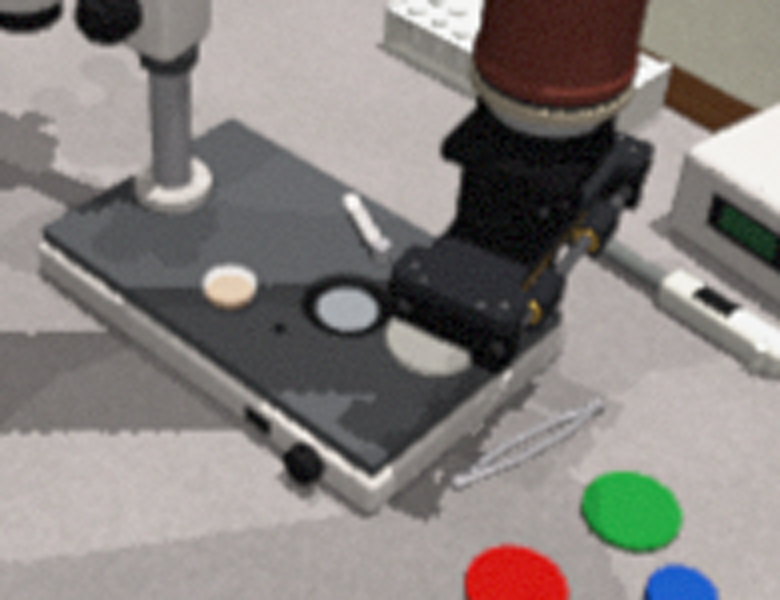

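```bash
python3 -m crank '[[0,0,0,-2,7,0,0.17],[0,0,0,-2,8,0,0.17],[0,0,0,-2,8,0,0.17],[0,0,0,-2,8,0,0.17],[0,0,0,-2,8,0,0.17],[0,0,0,-2,6,0,0.17],[0,0,0,0,0,0,0.17]]'; cat > look.py <<'E'
import sys
from h import *
n=sys.argv[1]
T=eyes.snapshot("top"); S=eyes.snapshot("side")
cv2.imwrite(f"pics/t{n}.png",cv2.resize(T["pixels"][135:240,195:355,::-1],None,fx=5,fy=5,interpolation=2))
cv2.imwrite(f"pics/s{n}.png",cv2.resize(S["pixels"][130:280,205:400,::-1],None,fx=4,fy=4,interpolation=2))
E
python3 look.py 3
```

```text
clock: 5.5
position: [0.5659, -0.1633, 0.0481]
tcp_rot: [-90.0, 0.0, -74.3]
ft_force: [-0.7, 0.0, -0.4]
grip_width: 0.42
```

View pics/t3.png

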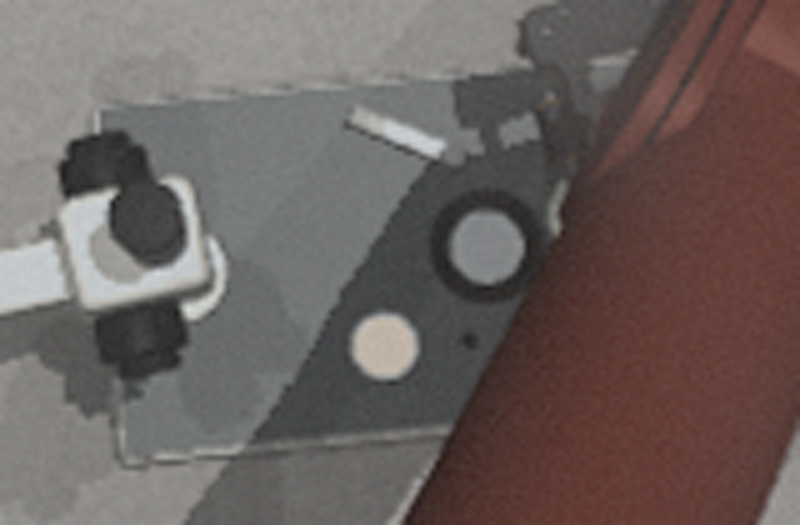

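View pics/s3.png

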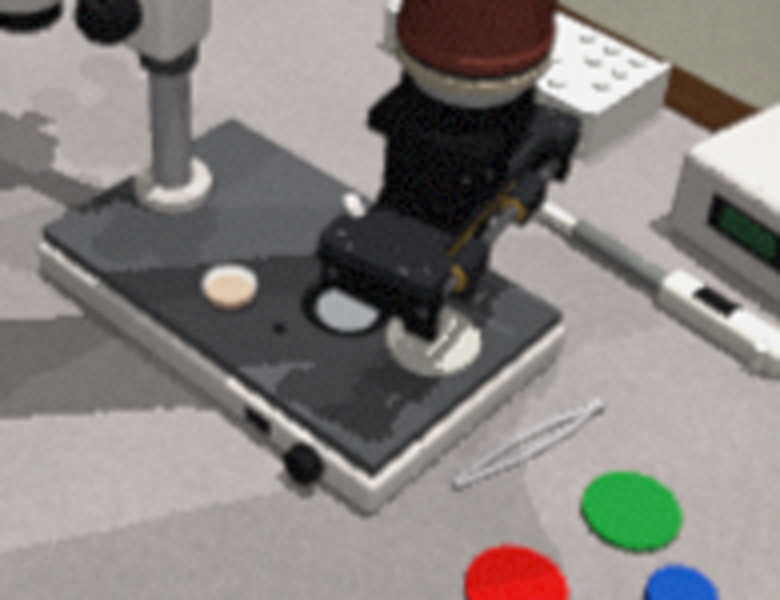

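```bash
for i in 1; do python3 -m crank '[[0,0,0,0,0,-1,0.17],[0,0,0,0,0,0,0.17]]'; done; python3 -m crank '[[0,0,0,0,0,-1,0.17],[0,0,0,0,0,0,0.17]]'
```

```text
clock: 5.85
position: [0.5658, -0.1643, 0.047]
tcp_rot: [-90.0, -0.0, -74.4]
ft_force: [-0.9, 0.6, -0.4]
grip_width: 0.42
clock: 6.1
position: [0.5659, -0.164, 0.046]
tcp_rot: [-90.0, 0.0, -74.4]
ft_force: [0.6, -0.1, 0.3]
grip_width: 0.412
```

```bash
python3 -m crank '[[0,0,0,0,0,-1,0.17],[0,0,0,0,0,0,0.17]]'; python3 -m crank '[[0,0,0,0,0,-1,0.17],[0,0,0,0,0,0,0.17]]'
```

```text
clock: 6.35
position: [0.5659, -0.1639, 0.045]
tcp_rot: [-90.0, 0.0, -74.4]
ft_force: [-0.6, 0.0, -0.1]
grip_width: 0.414
clock: 6.6
position: [0.5659, -0.1639, 0.044]
tcp_rot: [-90.0, 0.0, -74.4]
ft_force: [0.0, 0.4, 0.5]
grip_width: 0.417
```

```bash
python3 -m crank '[[0,0,0,0,0,-1,0.17],[0,0,0,0,0,0,0.17]]'; python3 -m crank '[[0,0,0,0,0,-1,0.17],[0,0,0,0,0,0,0.17]]';python3 look.py 4
```

```text
clock: 6.85
position: [0.5659, -0.1639, 0.043]
tcp_rot: [-90.0, 0.0, -74.4]
ft_force: [-0.0, 0.1, 0.6]
grip_width: 0.413
clock: 7.1
position: [0.5659, -0.1639, 0.042]
tcp_rot: [-90.0, 0.0, -74.4]
ft_force: [0.5, 0.4, -0.6]
grip_width: 0.418
```

View pics/s4.png

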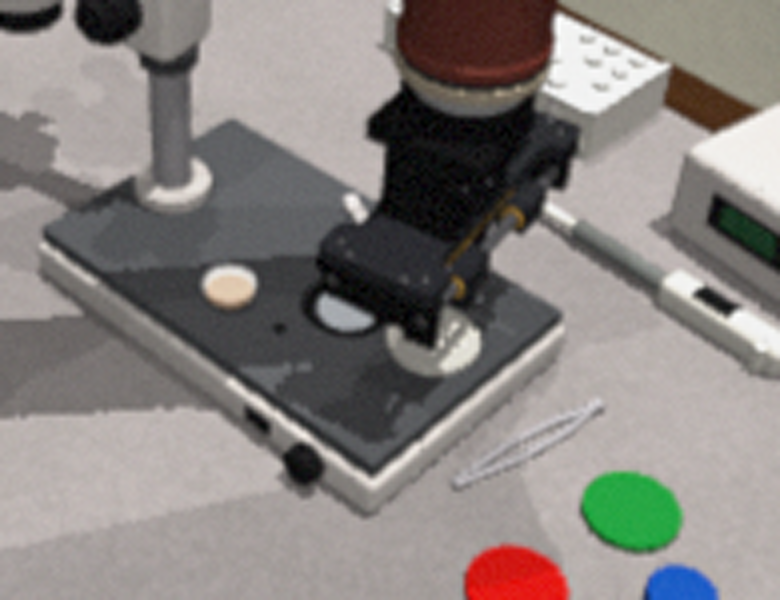

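```bash
python3 - <<'E'
from h import *
S=eyes.snapshot("side")
d=np.array([-.267,.9636]); j=np.array([.9636,.267]); t=np.array([.5659,-.1639])
for lat in (-18,-33):
  for a in (-9.5,9.5):
    for z in (.051,.056,.061):
      q=proj(S,np.r_[t+j*lat/1e3+d*a/1e3,z])[0]; print(lat,a,z,((q-[205,130]+.5)*4).round())
E
```

```text
-18 -9.5 0.051 [434. 357.]
-18 -9.5 0.056 [435. 351.]
-18 -9.5 0.061 [435. 346.]
-18 9.5 0.051 [408. 345.]
-18 9.5 0.056 [408. 339.]
-18 9.5 0.061 [409. 333.]
-33 -9.5 0.051 [422. 371.]
-33 -9.5 0.056 [423. 365.]
-33 -9.5 0.061 [423. 359.]
-33 9.5 0.051 [396. 358.]
-33 9.5 0.056 [396. 353.]
-33 9.5 0.061 [397. 347.]
```

```bash
python3 - <<'E'
from h import *
S=eyes.snapshot("side")
a=cv2.resize(S["pixels"][180:230,280:340,::-1],None,fx=10,fy=10,interpolation=2)
a=cv2.convertScaleAbs(a,alpha=1.8,beta=20); cv2.imwrite("pics/s4z.png",a)
E
```

```text
(no output)
```

View pics/s4z.png

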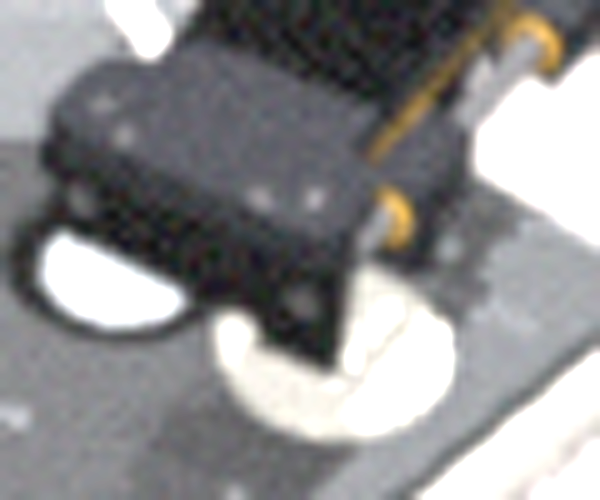

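```bash
python3 -m crank '[[0,0,0,0,0,-1,0.17],[0,0,0,0,0,-1,0.17],[0,0,0,0,0,0,0.17]]'; python3 -m crank '[[0,0,0,0,0,-1,0.17],[0,0,0,0,0,0,0.17]]'; python3 -m crank '[[0,0,0,0,0,-1,0.17],[0,0,0,0,0,0,0.17]]'
```

```text
clock: 7.68
position: [0.5659, -0.164, 0.04]
tcp_rot: [-90.0, 0.0, -74.4]
ft_force: [-0.5, -0.4, -0.4]
grip_width: 0.414
clock: 7.92
position: [0.5659, -0.1639, 0.039]
tcp_rot: [-90.0, 0.0, -74.4]
ft_force: [0.5, 0.2, 0.1]
grip_width: 0.415
clock: 8.18
position: [0.5659, -0.1639, 0.038]
tcp_rot: [-90.0, 0.0, -74.4]
ft_force: [-0.2, 1.0, -0.2]
grip_width: 0.411
```

```bash
python3 -m crank '[[0,0,0,0,0,-1,0.17],[0,0,0,0,0,0,0.17]]'|grep -E "pos|ft"; python3 -m crank '[[0,0,0,0,0,-1,0.17],[0,0,0,0,0,0,0.17]]'|grep -E "pos|ft";python3 look.py 5
```

```text
position: [0.5659, -0.1639, 0.037]
ft_force: [0.8, 0.7, 0.3]
position: [0.5659, -0.1639, 0.036]
ft_force: [0.2, -0.1, -0.0]
```

View pics/s5.png

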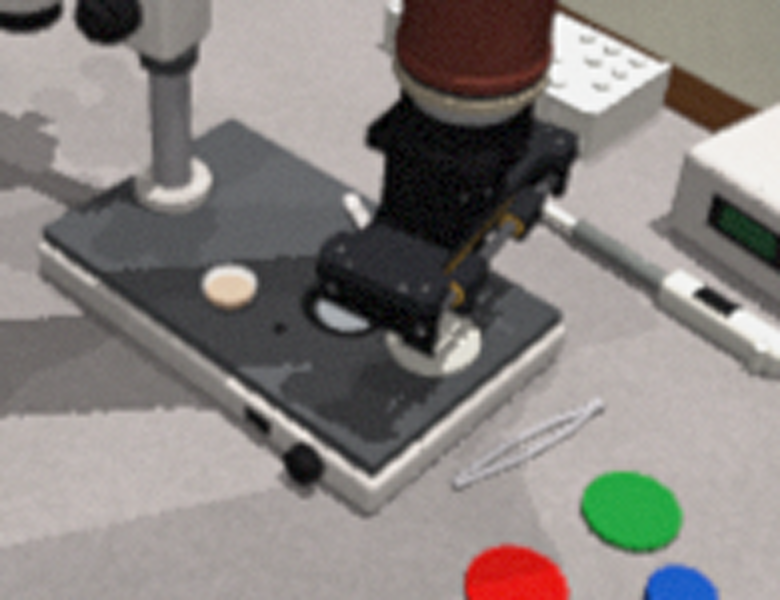

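```bash
python3 -m crank '[[0,0,0,0,0,-1,0.17],[0,0,0,0,0,0,0.17]]'|grep -E "pos|ft"; python3 -m crank '[[0,0,0,0,0,-1,0.17],[0,0,0,0,0,0,0.17]]'|grep -E "pos|ft"
```

```text
position: [0.5659, -0.1639, 0.035]
ft_force: [-0.6, -0.4, -0.0]
position: [0.5658, -0.1639, 0.034]
ft_force: [0.2, 0.3, 0.4]
```

```bash
python3 -m crank '[[0,0,0,0,0,-1,0.17],[0,0,0,0,0,0,0.17]]'|grep -E "pos|ft"; python3 -m crank '[[0,0,0,0,0,-1,0.17],[0,0,0,0,0,0,0.17]]'|grep -E "pos|ft"; python3 look.py 6;  python3 - <<'E'
from h import *
S=eyes.snapshot("side")
a=cv2.resize(S["pixels"][180:230,280:340,::-1],None,fx=10,fy=10,interpolation=2)
a=cv2.convertScaleAbs(a,alpha=1.8,beta=20); cv2.imwrite("pics/s6z.png",a)
E
```

```text
position: [0.5659, -0.164, 0.033]
ft_force: [0.1, 0.7, -0.2]
position: [0.5659, -0.1639, 0.032]
ft_force: [-0.6, 0.4, -0.7]
```

View pics/s6z.png

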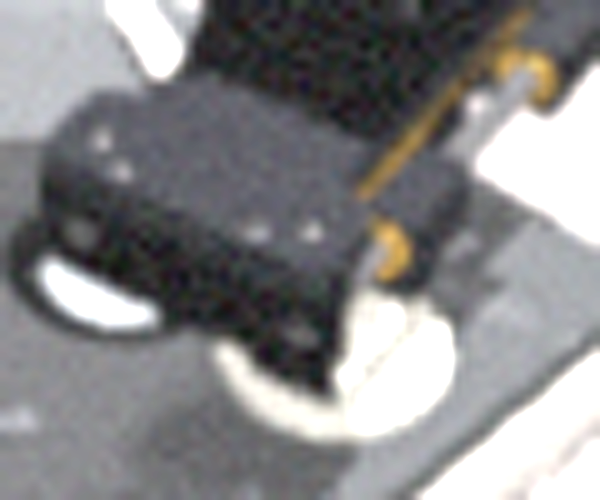

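```bash
python3 -m crank '[[0,0,0,0,0,-1,0.17],[0,0,0,0,0,0,0.17]]'|grep -E "pos|ft"; python3 -m crank '[[0,0,0,0,0,-1,0.17],[0,0,0,0,0,0,0.17]]'|grep -E "pos|ft"
```

```text
position: [0.5659, -0.1639, 0.031]
ft_force: [0.3, -0.3, -0.3]
position: [0.566, -0.164, 0.0305]
ft_force: [-2.5, -0.2, 6.0]
```

```bash
python3 -m crank '[[0,0,0,0,0,10,0.17],[0,0,0,6,-22,0,0.17],[0,0,0,6,-22,0,0.17],[0,0,0,0,-1,0,0.17],[0,0,0,0,0,-10,0.17],[0,0,0,0,0,-4,0.17],[0,0,0,0,0,0,0.17]]'; python3 look.py 7
```

```text
clock: 11.3
position: [0.5776, -0.208, 0.0255]
tcp_rot: [-90.1, 0.0, -74.3]
ft_force: [0.3, 0.1, -0.6]
grip_width: 0.414
```

View pics/s7.png

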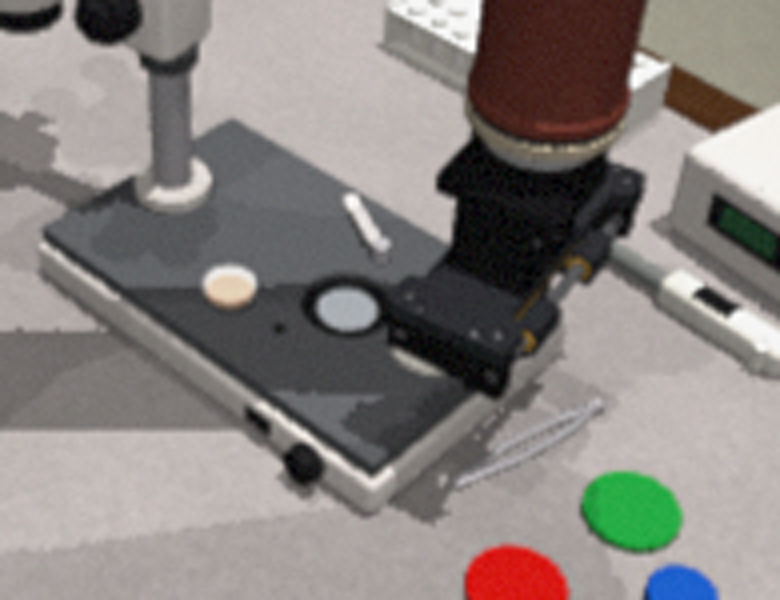

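View pics/t7.png

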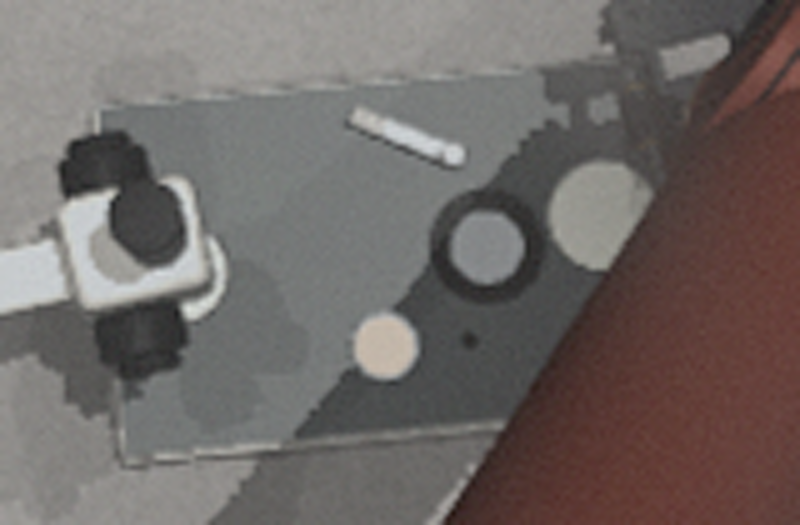

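```bash
python3 -m crank '[[0,0,0,-2,6,1,0.17],[0,0,0,-2,6,0,0.17],[0,0,0,-2,6,0,0.17],[0,0,0,-2,6,0,0.17],[0,0,0,-2,6,0,0.17],[0,0,0,-1,6,0,0.17],[0,0,0,0,0,0,0.17]]'; python3 look.py 8
```

```text
clock: 12.28
position: [0.567, -0.1722, 0.027]
tcp_rot: [-90.0, 0.0, -74.3]
ft_force: [0.5, -0.7, 0.1]
grip_width: 0.418
```

View pics/s8.png

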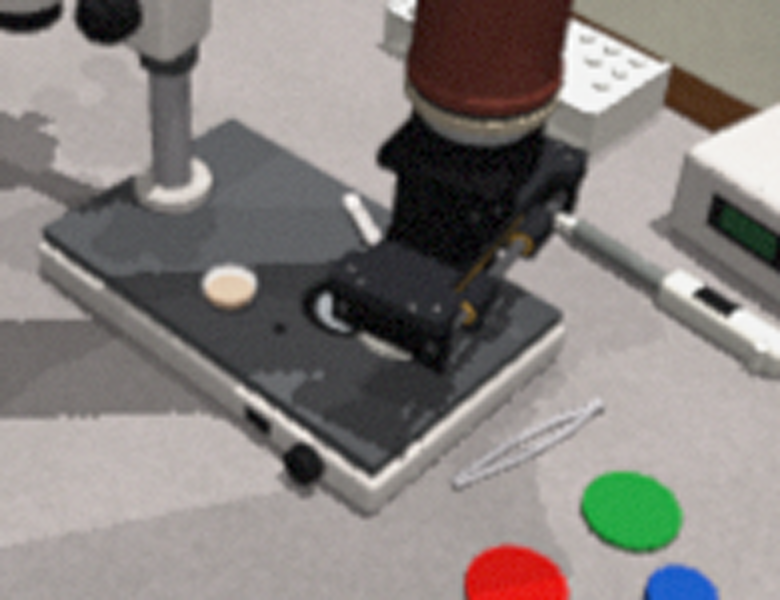

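View pics/t8.png

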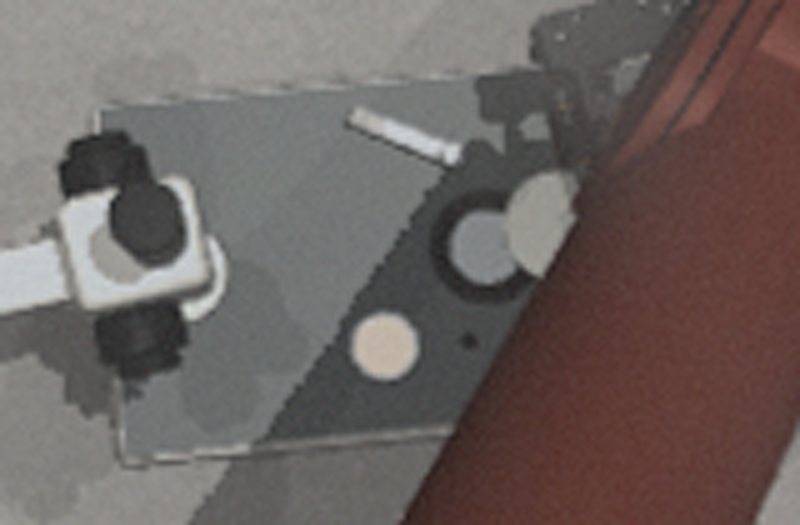

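```bash
cat > plate.py <<'E'
from h import *
from scipy.optimize import least_squares
def run(thr=118,z=.051,x0=(.556,-.139)):
    T=eyes.snapshot("top"); g=up(T); hs=g.astype(int)
    gray=cv2.cvtColor(g,cv2.COLOR_RGB2GRAY)
    red=(hs[...,0]-hs[...,2])>25
    o=telemetry.get_obs()["position"]
    m=((gray>thr)&~red).astype(np.uint8)
    # keep only pixels within 45mm of guess
    c=proj(T,[x0[0],x0[1],z])[0]
    k=np.zeros_like(m); cv2.circle(k,tuple(int(v*4) for v in c),int(15*4),1,-1); m&=k
    edge=cv2.findContours(m,cv2.RETR_EXTERNAL,cv2.CHAIN_APPROX_NONE)[0]
    e=max(edge,key=cv2.contourArea)[:,0]; P=cast(T,(e+.5)/4-.5,z)[:,:2]
    return T,P,o,gray
E
python3 - <<'E'
from plate import *
T,P,o,g=run()
# only the forward/left half (toward recess) arc
r=least_squares(lambda c:np.hypot(*(P[(P[:,1]>c[1]+.004)]-c).T).mean()*0+np.clip(np.hypot(*(P-c).T)-.0293,-.004,.004),[.556,-.139],loss="soft_l1",f_scale=.0005)
res=np.hypot(*(P-r.x).T)-.0293
print(r.x,(abs(res)<.001).mean(),o); d=r.x-o[:2]; print(d,np.hypot(*d),np.degrees(np.arctan2(d[1],d[0])))
E
```

```text
[ 0.55825149 -0.13908584] 0.3070539419087137 [ 0.56693349 -0.17310938  0.0270969 ]
[-0.008682    0.03402354] 0.03511378988775183 104.31503439641837
```

```bash
python3 -m crank '[[0,0,0,-2,6,0,0.17],[0,0,0,-1,6,0,0.17],[0,0,0,-2,6,0,0.17],[0,0,0,-1,5,0,0.17],[0,0,0,-2,5,0,0.17],[0,0,0,0,0,0,0.17]]'; python3 look.py 9;python3 - <<'E'
from plate import *
T,P,o,g=run(x0=(.550,-.111))
r=least_squares(lambda c:np.clip(np.hypot(*(P-c).T)-.0293,-.004,.004),[.550,-.111],loss="soft_l1",f_scale=.0005)
res=np.hypot(*(P-r.x).T)-.0293
print(r.x,(abs(res)<.001).mean(),o); d=r.x-o[:2]; print(d,np.hypot(*d),np.degrees(np.arctan2(d[1],d[0])))
E
```

```text
clock: 13.18
position: [0.5589, -0.1444, 0.0271]
tcp_rot: [-90.0, 0.0, -74.3]
ft_force: [0.5, -0.3, -0.0]
grip_width: 0.413
[ 0.54947556 -0.11081325] 0.5376344086021505 [ 0.55894997 -0.14508309  0.02711873]
[-0.0094744   0.03426984] 0.03555539388590802 105.45424743901128
```

View pics/s9.png

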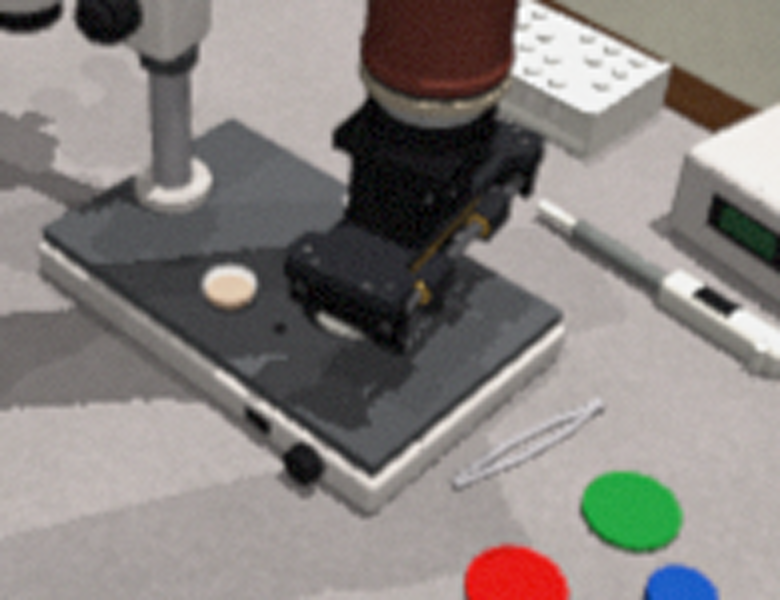

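View pics/t9.png

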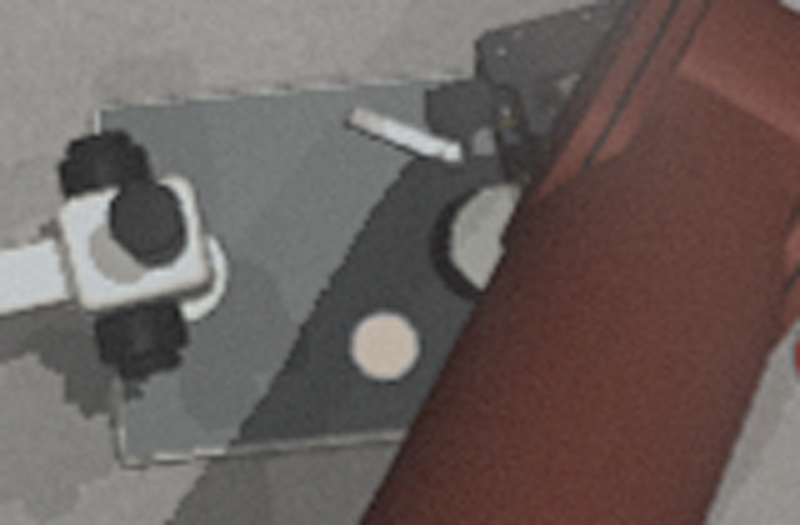

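```bash
python3 -m crank '[[0,0,0,-1,3,0,0.17],[0,0,0,-1,3,0,0.17],[0,0,0,0,2,0,0.17],[0,0,0,0,1,0,0.17],[0,0,0,0,0,0,0.17]]'; python3 look.py 10;python3 - <<'E'
from plate import *
T,P,o,g=run(x0=(.548,-.102))
r=least_squares(lambda c:np.clip(np.hypot(*(P-c).T)-.0293,-.004,.004),[.548,-.102],loss="soft_l1",f_scale=.0005)
res=np.hypot(*(P-r.x).T)-.0293
print(r.x,(abs(res)<.001).mean(),o); d=r.x-o[:2]; print(d,np.hypot(*d),np.degrees(np.arctan2(d[1],d[0])))
E
```

```text
clock: 13.95
position: [0.557, -0.1358, 0.0271]
tcp_rot: [-90.0, 0.0, -74.3]
ft_force: [-0.3, -0.5, -0.8]
grip_width: 0.412
[ 0.54794208 -0.10308339] 0.5730337078651685 [ 0.5569676  -0.13602943  0.02711544]
[-0.00902552  0.03294604] 0.034159943688335984 105.32022734649301
```

View pics/s10.png

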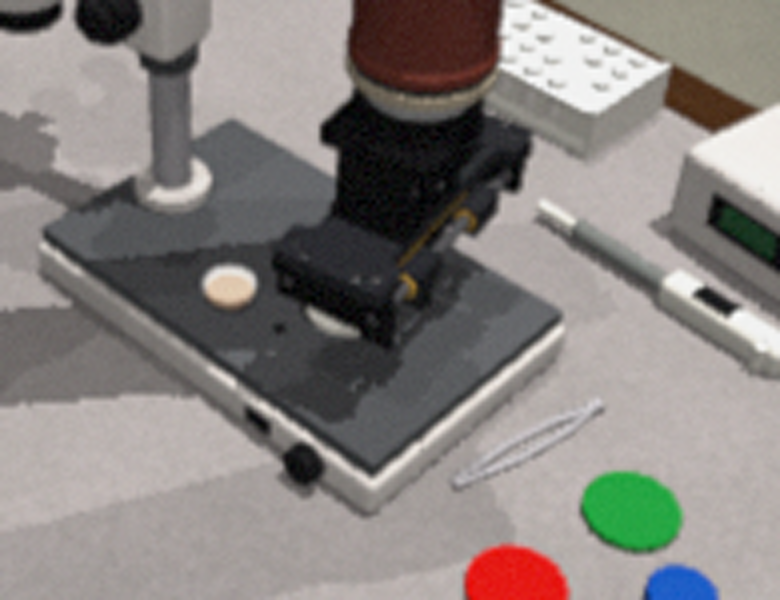

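View pics/t10.png

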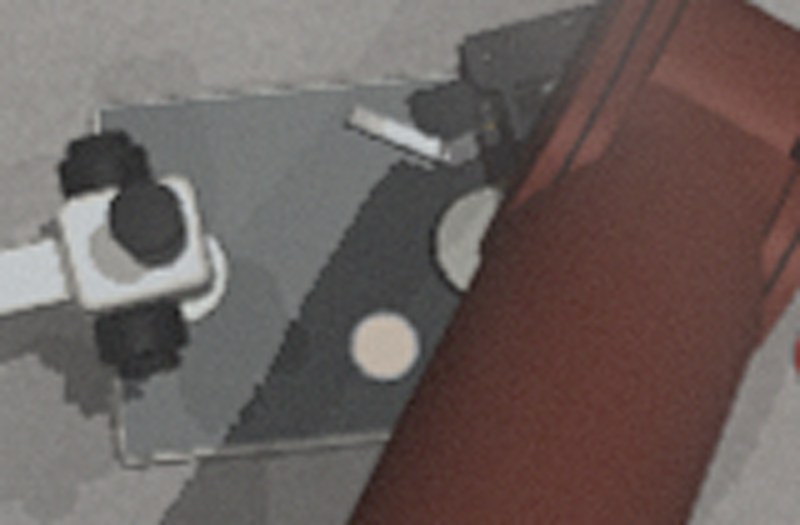

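```bash
python3 -m crank '[[0,0,0,-0.2,0.8,0,0.17],[0,0,0,-0.2,0.8,0,0.17],[0,0,0,-0.1,0.6,0,0.17],[0,0,0,0,0,0,0.17]]'; python3 look.py 11;python3 - <<'E'
from plate import *
T,P,o,g=run(x0=(.548,-.102))
r=least_squares(lambda c:np.clip(np.hypot(*(P-c).T)-.0293,-.004,.004),[.548,-.102],loss="soft_l1",f_scale=.0005)
res=np.hypot(*(P-r.x).T)-.0293
print(r.x,(abs(res)<.001).mean(),o); d=r.x-o[:2]; print(d,np.hypot(*d),np.degrees(np.arctan2(d[1],d[0])))
E
```

```text
clock: 14.6
position: [0.5565, -0.1336, 0.0271]
tcp_rot: [-90.0, 0.0, -74.4]
ft_force: [-0.1, -0.2, 0.3]
grip_width: 0.419
[ 0.5472443 -0.1022223] 0.5497076023391813 [ 0.55645529 -0.13377991  0.02710899]
[-0.00921099  0.03155761] 0.03287437900588142 106.27139379367014
```

View pics/t11.png

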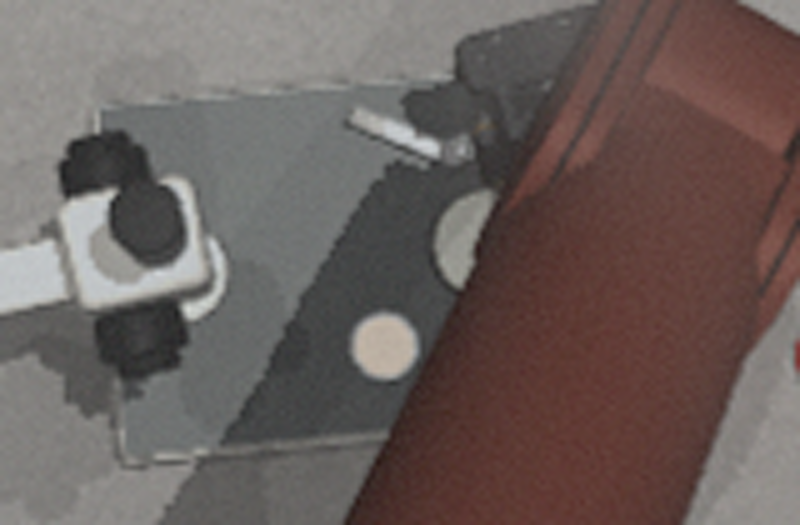

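View pics/s11.png

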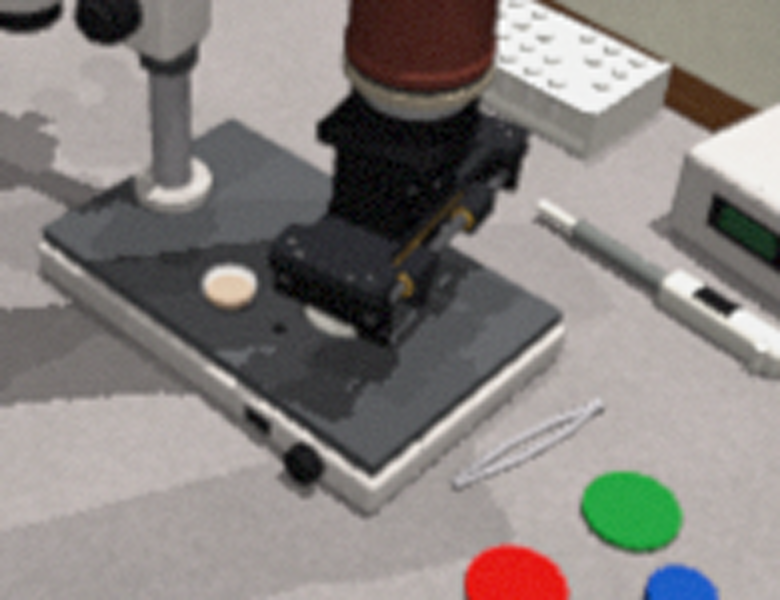

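```bash
python3 -m crank '[[0,0,0,0,-3,20,0.17],[0,0,0,0,-10,40,0.5],[0,0,0,5,-40,40,1],[0,0,0,5,-50,0,1],[0,0,0,5,-30,0,1],[0,0,0,0,0,0,1]]'; python3 look.py 12; python3 - <<'E'
from plate import *
T=eyes.snapshot("top"); S=eyes.snapshot("side")
for n,s,th,c in(("t",T,118,(292,184)),("s",S,140,(292,207))):
    g=cv2.cvtColor(up(s),cv2.COLOR_RGB2GRAY); b=blob(s,g>th,c); print(n,*circ(cast(s,b,.045)))
E
```

```text
clock: 15.5
position: [0.5707, -0.2704, 0.1287]
tcp_rot: [-90.0, -0.1, -74.6]
ft_force: [0.2, 0.7, 0.0]
grip_width: 0.016
t [ 0.45539038 -0.13320829] 0.018612120246057677
s [ 0.54825076 -0.10282188] 0.030283701277027442
```

View pics/t12.png

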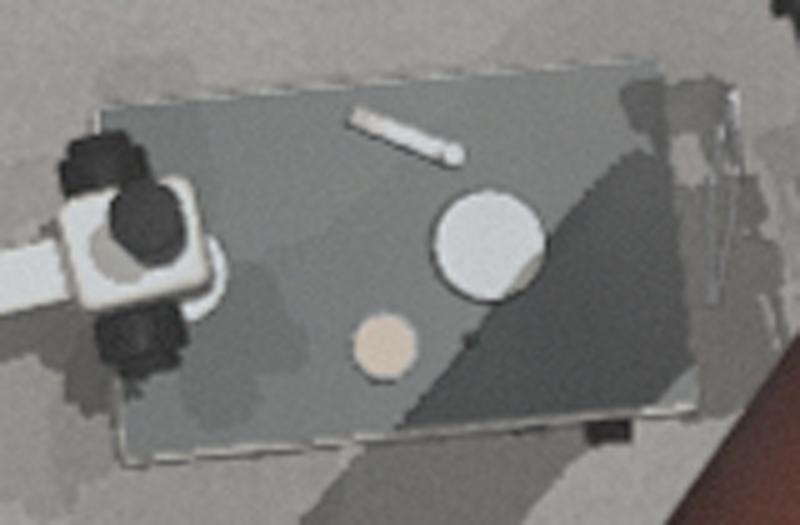

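View pics/s12.png

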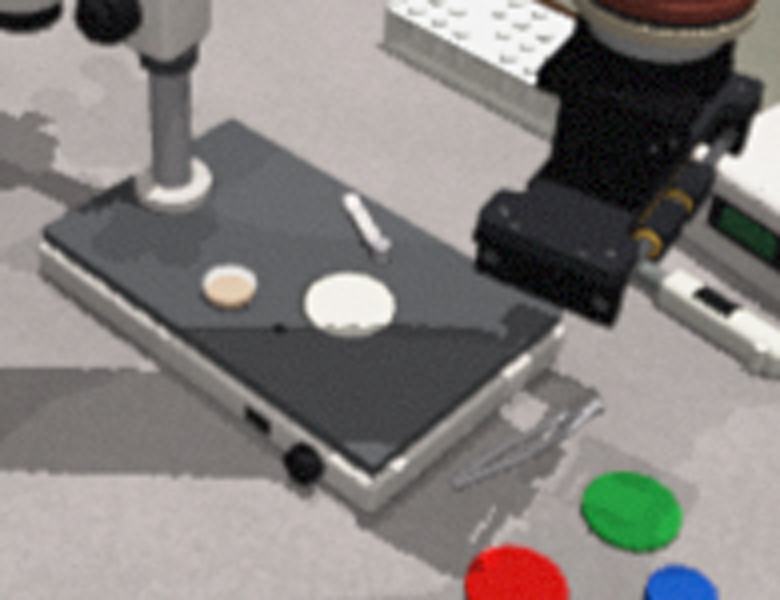

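```bash
python3 - <<'E'
from plate import *
T=eyes.snapshot("top"); S=eyes.snapshot("side")
g=cv2.cvtColor(up(T),cv2.COLOR_RGB2GRAY)
for th in (120,130): b=blob(T,g>th,(292.6,183.6)); print(*circ(cast(T,b,.045)),*circ(cast(T,b,.051)))
a=np.hstack([cv2.resize(T["pixels"][168:200,276:310],None,fx=11,fy=11,interpolation=2),cv2.resize(S["pixels"][192:224,276:310],None,fx=11,fy=11,interpolation=2)])
cv2.imwrite("pics/p13.png",a[:,:,::-1])
for th in (130,150,170): 
  gs=cv2.cvtColor(up(S),cv2.COLOR_RGB2GRAY); b=blob(S,gs>th,(292,206)); print(*circ(cast(S,b,.045)),*circ(cast(S,b,.051)))
E
```

```text
[ 0.45296579 -0.13277689] 0.018312303964011727 [ 0.45291709 -0.13193977] 0.01821203418800436
[ 0.54920192 -0.10144514] 0.029315775933299766 [ 0.54862627 -0.10077957] 0.029155256192456954
[ 0.54816001 -0.10287118] 0.030802381124206468 [ 0.54355186 -0.10741976] 0.030521798815562596
[ 0.54834135 -0.10266233] 0.02975751968995356 [ 0.54373154 -0.10721281] 0.029486455140082364
[ 0.54936302 -0.10149207] 0.028061336909008142 [ 0.54474391 -0.1060532 ] 0.02780572307637586
```

View pics/p13.png

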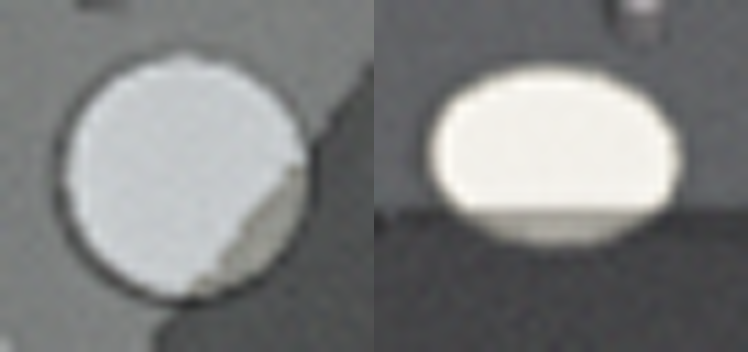

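```bash
python3 -m crank '[[0,0,0,20,40,0,1],[0,0,0,20,45,0,1],[0,0,0,16,45,0,1],[0,0,0,10,45,0,1],[0,0,0,0,38,0,1],[0,0,0,0,0,-20,1],[0,0,0,0,0,-20,1],[0,0,0,0,0,0,1]]'; python3 look.py 14
```

```text
clock: 16.8
position: [0.6357, -0.055, 0.085]
tcp_rot: [-90.2, 0.0, -74.5]
ft_force: [-0.8, 0.7, 0.0]
grip_width: 0.004
```

View pics/t14.png

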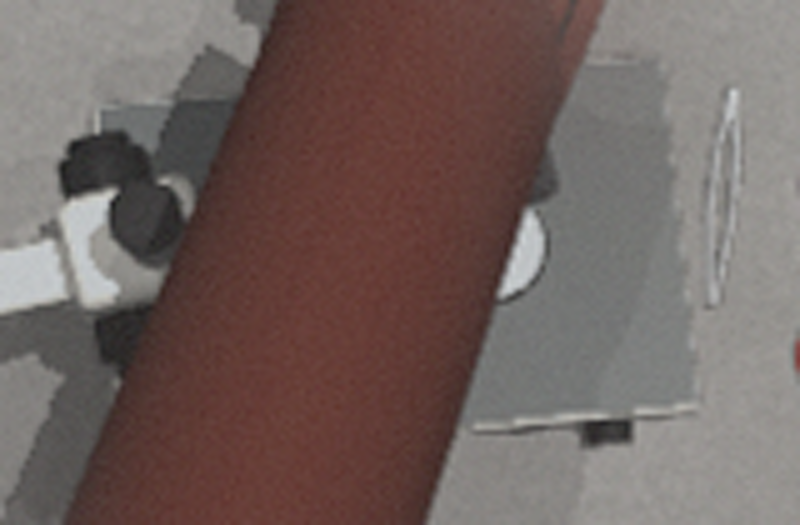

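View pics/s14.png

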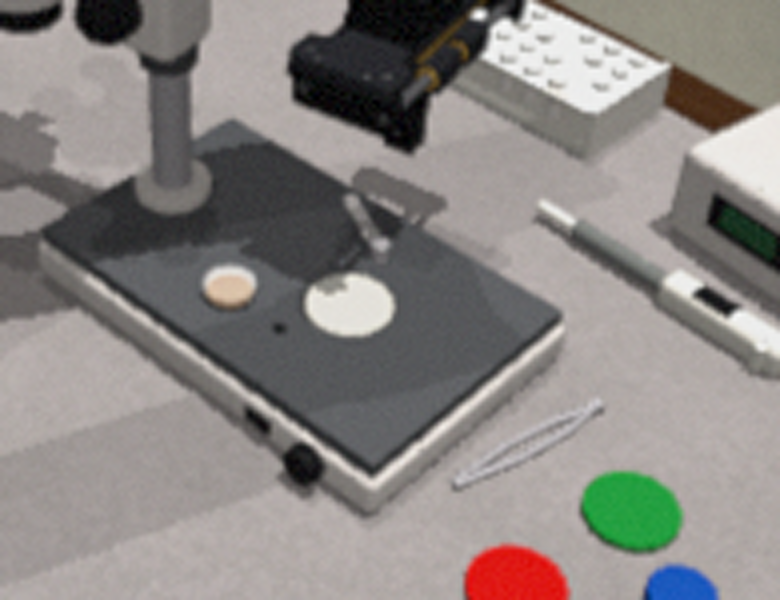

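```bash
python3 - <<'E'
from h import *
S=eyes.snapshot("side")
o=telemetry.get_obs()["position"]; print(proj(S,o),(proj(S,o)-[205,130])*4)
a=cv2.resize(S["pixels"][:260,130:400,::-1],None,fx=2.9,fy=2.3,interpolation=2)
cv2.imwrite("pics/s15.png",cv2.convertScaleAbs(cv2.resize(S["pixels"][0:230,150:400,::-1],None,fx=2.6,fy=2.6,interpolation=2),alpha=1.5,beta=15))
E
```

```text
[[304.82295723 171.16937113]] [[399.29182893 164.67748451]]
```

View pics/s15.png

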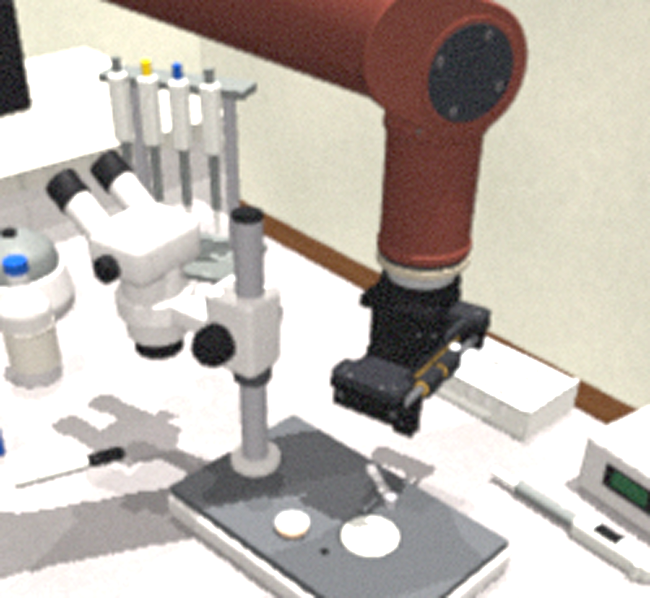

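```bash
python3 -m crank '[[0,0,0,1,-2,-25,1],[0,0,0,0,0,-20,1],[0,0,0,0,0,-6,1],[0,0,0,0,0,-3,1],[0,0,0,0,0,-3,1],[0,0,0,0,0,0,1]]'; python3 look.py 16
```

```text
clock: 17.7
position: [0.6386, -0.0557, 0.0304]
tcp_rot: [-90.0, -0.0, -74.4]
ft_force: [0.5, -0.3, -0.9]
grip_width: 0.006
```

View pics/s16.png

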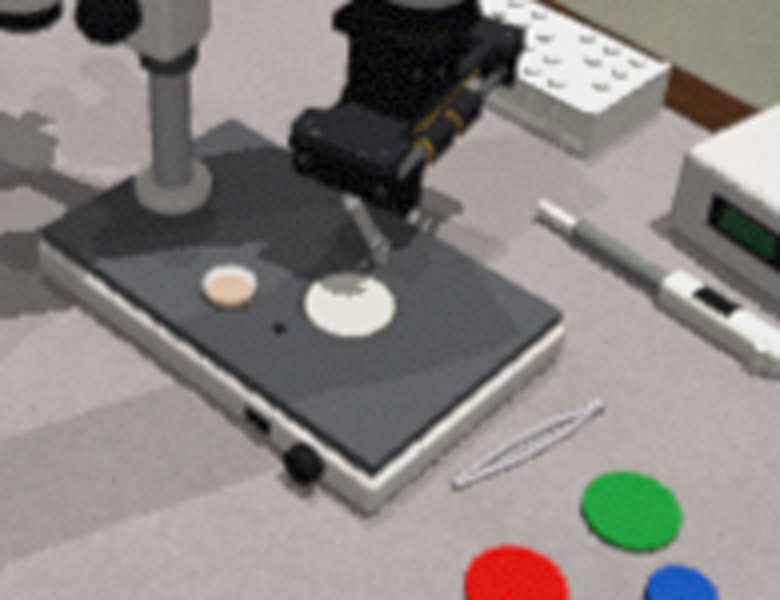

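```bash
python3 -m crank '[[0,0,0,0,0,-1.5,1],[0,0,0,0,0,-1,1],[0,0,0,0,0,0,1]]'; python3 - <<'E'
from h import *
S=eyes.snapshot("side"); o=telemetry.get_obs()["position"]
print(((proj(S,[[o[0],o[1],z] for z in (.028,.038,.048)])-[270,140])*10).round())
a=cv2.resize(S["pixels"][140:200,270:340,::-1],None,fx=10,fy=10,interpolation=2)
cv2.imwrite("pics/s17.png",cv2.convertScaleAbs(a,alpha=2,beta=20))
c=np.array([.595,-.0835]);u=lambda a:np.array([np.cos(np.radians(a)),np.sin(np.radians(a))])
p0=o[:2]
for th in list(range(69,205,12))+[202]:
    n=th+90-15.6; h=9*abs(np.cos(np.radians(n)))+9.5*abs(np.sin(np.radians(n)))
    p=c+.040*u(th)+(.005+h/1e3)*u(th-90); print(th,p.round(4),((p-p0)*1e3).round(1)); p0=p
E
```

```text
clock: 18.18
position: [0.6384, -0.0557, 0.0275]
tcp_rot: [-90.0, 0.0, -74.4]
ft_force: [0.9, -0.0, 0.2]
grip_width: 0.005
[[336. 475.]
 [339. 448.]
 [341. 421.]]
69 [ 0.626  -0.0526] [-12.3   3.2]
81 [ 0.6182 -0.0467] [-7.9  5.9]
93 [ 0.6087 -0.0427] [-9.4  3.9]
105 [ 0.5983 -0.0412] [-10.5   1.5]
117 [ 0.5908 -0.0407] [-7.4  0.5]
129 [ 0.5831 -0.0417] [-7.8 -1. ]
141 [ 0.5751 -0.0445] [-7.9 -2.8]
153 [ 0.5676 -0.0492] [-7.6 -4.8]
165 [ 0.561 -0.056] [-6.6 -6.8]
177 [ 0.5559 -0.0646] [-5.  -8.6]
189 [ 0.5531 -0.0745] [-2.9 -9.9]
201 [ 0.5522 -0.0835] [-0.9 -9.1]
202 [ 0.5521 -0.0842] [-0.  -0.6]
```

View pics/s17.png

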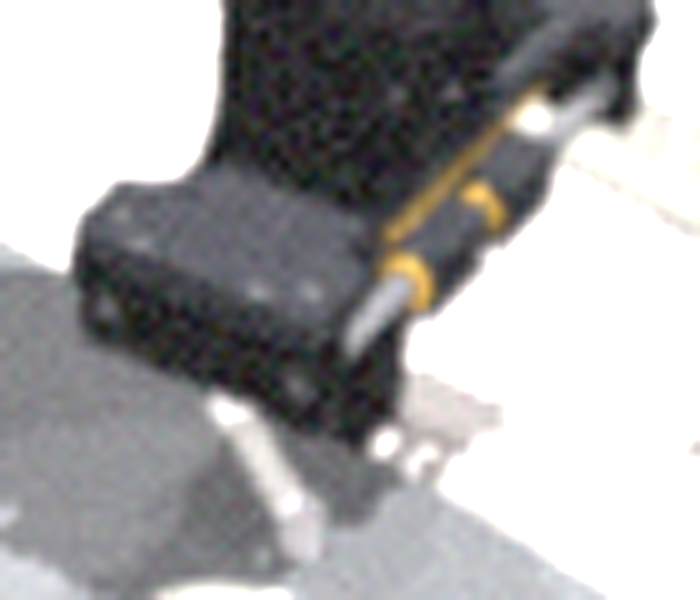

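```bash
python3 -m crank '[[0,0,0,-6,1.5,0.5,1],[0,0,0,-6,1.5,0,1],[0,0,0,-4,3,0,1],[0,0,0,-4,3,0,1],[0,0,0,-5,2,0,1],[0,0,0,-5,2,0,1],[0,0,0,-5,1,0,1],[0,0,0,-5,0.5,0,1],[0,0,0,0,0,0,1]]'; python3 look.py 18
```

```text
clock: 19.35
position: [0.5979, -0.0411, 0.0281]
tcp_rot: [-90.0, 0.0, -74.4]
ft_force: [0.1, 0.0, 0.2]
grip_width: 0.003
```

View pics/s18.png

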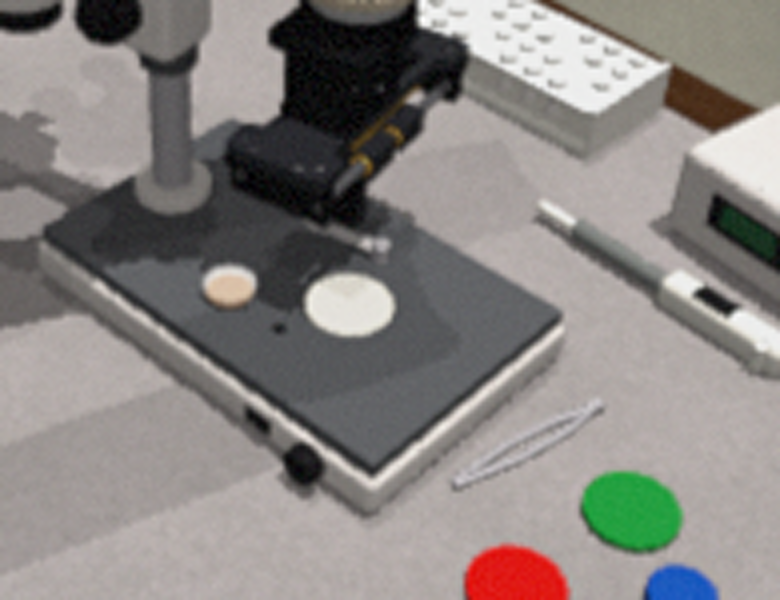

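```bash
python3 -m crank '[[0,0,0,-7,0.5,0,1],[0,0,0,-8,-1,0,1],[0,0,0,-8,-3,0,1],[0,0,0,-4,-2,0,1],[0,0,0,-4,-3,0,1],[0,0,0,-3,-3,0,1],[0,0,0,-3,-4,0,1],[0,0,0,-3,-4,0,1],[0,0,0,-2,-4,0,1],[0,0,0,0,0,0,1]]'; python3 look.py 19
```

```text
clock: 20.7
position: [0.5562, -0.0653, 0.0281]
tcp_rot: [-90.0, -0.0, -74.4]
ft_force: [0.0, -0.0, 1.0]
grip_width: 0.003
```

View pics/s19.png

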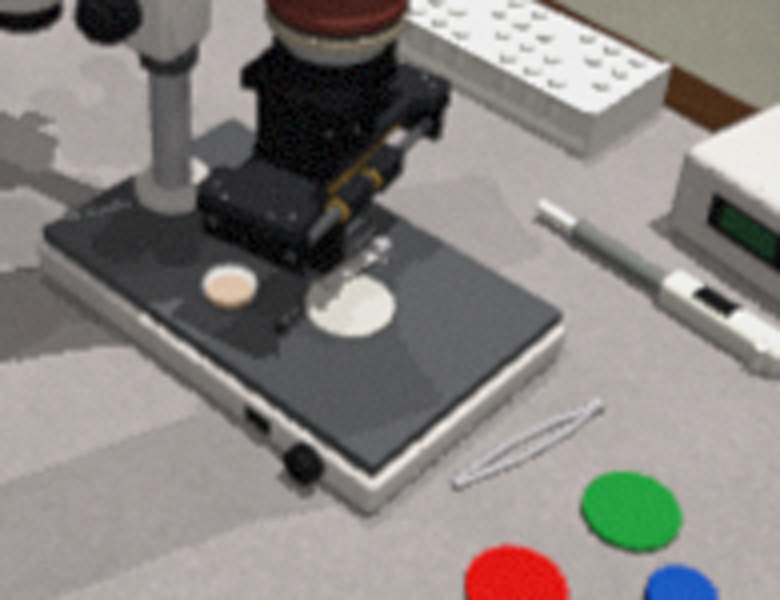

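```bash
python3 -m crank '[[0,0,0,-1.5,-4,0,1],[0,0,0,-1.5,-4,0,1],[0,0,0,-0.5,-4,0,1],[0,0,0,-0.5,-4,0,1],[0,0,0,0,-3,0,1],[0,0,0,0,0,0,1]]'; python3 look.py 20
```

```text
clock: 21.55
position: [0.5524, -0.0842, 0.0281]
tcp_rot: [-90.0, -0.0, -74.4]
ft_force: [-0.4, 1.3, 0.1]
grip_width: 0.007
```

View pics/s20.png

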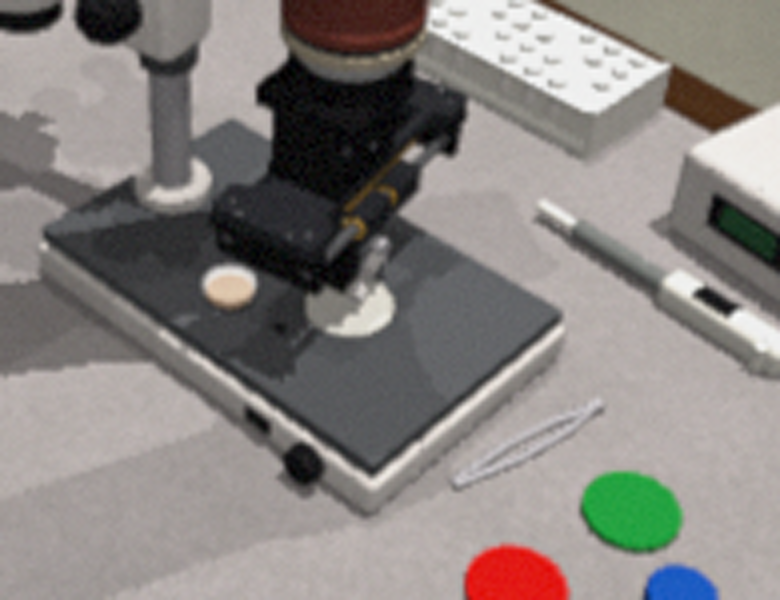

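```bash
python3 -m crank '[[0,0,0,-2,5,0,1],[0,0,0,-2,4,0,1],[0,0,0,0,0,20,1],[0,0,0,0,0,40,1],[0,0,0,0,0,50,1],[0,0,0,0,-40,30,1],[0,0,0,10,-60,0,1],[0,0,0,10,-60,0,1],[0,0,0,0,-60,0,1],[0,0,0,0,0,0,1]]'; python3 look.py 21; python3 - <<'E'
from h import *
T=eyes.snapshot("top"); S=eyes.snapshot("side")
a=np.hstack([cv2.resize(T["pixels"][160:200,270:310],None,fx=9.9,fy=10,interpolation=2),cv2.resize(S["pixels"][185:225,270:310],None,fx=9.9,fy=10,interpolation=2)])
cv2.imwrite("pics/p21.png",a[:,:,::-1])
E
```

```text
clock: 22.9
position: [0.5656, -0.3022, 0.1699]
tcp_rot: [-90.1, -0.2, -74.9]
ft_force: [0.3, 0.2, -0.4]
grip_width: 0.006
```

View pics/t21.png

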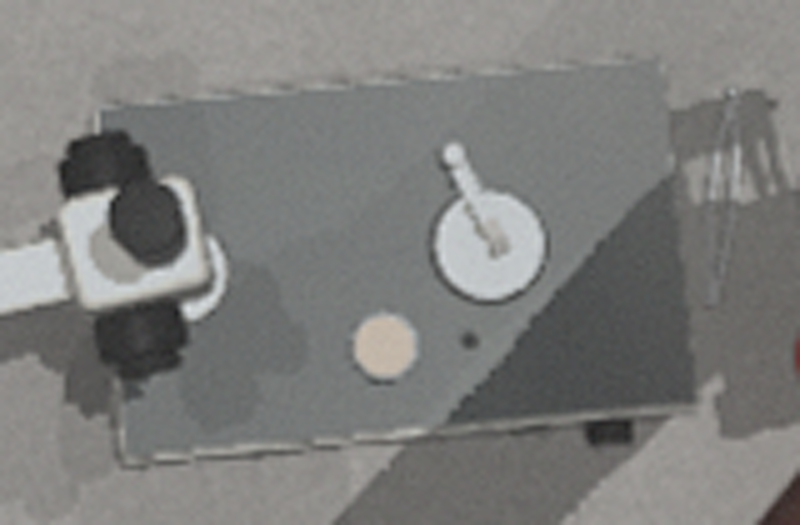

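View pics/p21.png

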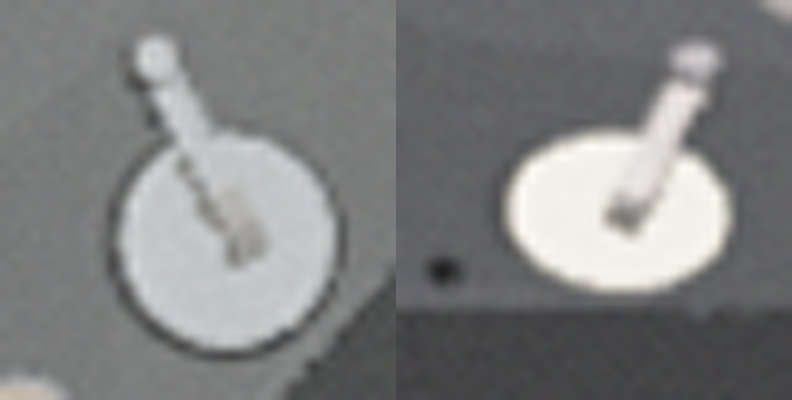

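```bash
python3 -m crank '[[0,0,0,0,0,0,1],[0,0,0,0,0,0,1]]' && python3 -c "
from plant import workorder; print(workorder.close_job())"
```

```text
clock: 23.35
position: [0.5689, -0.2935, 0.1683]
tcp_rot: [-90.0, 0.0, -74.2]
ft_force: [0.4, -0.2, -0.2]
grip_width: 0.008
the job is handed in; nothing more can be done
None
```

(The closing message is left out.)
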